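# Put the sealing die away in its hinged case

### The job

Lift the lid of the grey storage case gently by its bar handle until it leans back on its stop, and leave it open. Then take the sealing die from the sloping rest and lay it gently, flat and ring side up, centred and square on the empty bed inside the case, between the bed's two end ribs, and let go. Do not disturb the die already stored in the case, or the bottle.

Things in the scene. Friction and masses are not known exactly. Their poses are not given: they have to be found in the camera images.
- lid (a joint): opening angle of the case's lid in rad: 0 shut, 1.92 (110 degrees) resting on its stop. The hinge is damped (about 0.09 N m s/rad) and has no catch: the lid (0.3 kg) sinks shut by its own weight below 1.57 and sinks back onto its stop beyond that.
- case: grey plastic storage case, fixed, 138 (x) x 272 (y) x 50 mm high, walls and floor 4 mm; origin under its middle, on the worktop. x points level from the handle side to the hinge side, y along the hinge, z up. Inside are two beds side by side, 60 mm either side of the middle in y.
- lid_hinge (a point): point on the hinge line, half-way along it, at the far upper rim of the case (69 mm toward +x from the case's middle, 51 mm above the worktop); axes as the case's. The lid is a slab 138 x 272 x 6 mm whose underside lies at this height when shut.
- lid_bar (a point): middle of the lid's handle: a round steel bar 12 mm thick, 122 mm long along y, on two flat arms at y = -55 and +55 mm (100 mm of bar free between them). Shut, it stands 178 mm from the hinge line toward -x and 3 mm above it (54 mm above the worktop), with a 34 mm gap to the case front; it circles the hinge line with the lid. Its axes turn with the lid.
- die_1_center (a point): centre, 8 mm above the underside, of the die to be put away: an aluminium block 98 (x) x 62 (y) x 16 mm (z), about 0.22 kg, red rings on top, pins to 22 mm. z points out of the ringed face. At the start it lies on the rest, tilted 0.55 rad (31.5 degrees): the ringed face looks up and toward -x of the rest (to the right, seen from the robot), its +x end is higher.
- die_1: the same die, with its origin at the middle of its underside (same axes).
- rest: fixed steel rest for the die; origin on the worktop under its middle; slopes up toward its +x at 0.55 rad. Base 130 (x) x 60 (y) x 5 mm. The sloping plate is 44 mm wide (y), so the die overhangs it by 9 mm at each side; 4 mm thick, its upper face 55 mm above the worktop in the middle, about 86 mm at the high end; a lip at the low end stands 12 mm above the plate.
- bed (a point): middle of the upper face of the empty bed in the case, 20 mm above the worktop; axes as the case's. A black plinth 120 (x) x 46 (y) mm, 16 mm above the inner floor, with a rib 4 mm thick, 6 mm high across each end (112 mm between them). The die lies with its length along x, either way round, its centre 8 mm above this point. It is the left or right bed; see die_2.
- die_2_center (a point): centre (8 mm above the underside) of a second die of the same size (black rings), stored on the other bed, 120 mm beside the empty one; to be left alone.
- dosing_bottle: white bottle with a blue cap, 47 mm wide, 84 mm high, standing behind and left of the case; origin at its foot. To be left alone.

How it is judged (in metres and radians):
On the way:
1. the lid leans back on its stop (value of joint lid above 1.85 rad), for 0.3 s.
At the end, for the whole second after the job is handed in: the lid leans on its stop (over 1.85 rad); the die lies at rest and released on the empty bed, between the ribs: its centre within 12 mm along and 15 mm across of the bed's middle, 4 to 12 mm above the bed, ring side up within 0.09 rad of level, its length along the bed's within 0.17 rad (value of joint lid above 1.85 rad and x of die_1_center in the frame of bed between -0.012 and 0.012 m and y of die_1_center in the frame of bed between -0.015 and 0.015 m and z of die_1_center in the frame of bed between 0.004 and 0.012 m and angle between die_1_center's own z axis and vertical below 0.09 rad and angle between the x axis of die_1_center and the x axis of bed, either way round below 0.17 rad and linear speed of die_1 below 0.01 m/s); the robot touches nothing.
It fails at once if the lid is flung open (faster than 3 rad/s) (velocity of joint lid above 3 rad/s).
It fails at once if the die is dropped onto the bed (faster than 0.45 m/s within 50 mm of it) (distance between die_1_center and bed below 0.05 m and linear speed of die_1 above 0.45 m/s).
It fails at once if the stored die is disturbed (moved over 15 mm) (distance of die_2_center from where it was at the start of the episode above 0.015 m).
It fails at once if the bottle is moved over 25 mm (distance of dosing_bottle from where it was at the start of the episode above 0.025 m).
It also fails if it takes over 61 s, if anything falls off the work surface, if the arm or the gripper's body presses on something with over 40 N, if the wrist force passes 120 N, or if a joint passes its speed limit or range.

### The arm

A 6-joint arm with a two-finger parallel gripper is mounted at the origin on a cart in front of the work surface, level with it; the furniture and walls round the work are solid. World frame = base frame: x ahead of the robot, y to its left, z up, the work surface at z = 0. Lengths are in mm, angles in rad, forces in N, time in s.
With the tool pointing down it reaches from about 250 to 850 mm from the base axis. Payload 12.5 kg.
Tool frame: the origin (TCP) lies at the very end of the fingers, on their centre line; the grasp point (between the pads) lies 19 mm behind it; z points along the fingers, x is the direction in which the jaws open and shut, and the axes are right-handed (so a half turn about z gives the same grasp; the last joint's range is limited). The gripper opens to 93 mm and grips with 3 to 60 N. Pads are 15 mm wide; open, the fingers measure 128 mm over their backs; the gripper's body (75 mm by 188 mm) begins 65 mm behind the grasp point.
Start: joints at [1.106, 0.351, 1.652, -0, 1.139, -0.085], TCP at [203.872, 510.804, 218.633] pointing down, gripper open.
Joint ranges: [-2.75, 2.75], [-0.79, 2.1], [0.01, 2.65], [-1.57, 4.71], [0.07, 3.14], [-2.87, 2.87]. Speed limits (rad/s): [2.22, 2.22, 2.79, 3.14, 3.14, 3.14].

### API

Orientations are given as a 3x3 rotation matrix whose columns are the frame's x, y, z axes.
In Python, from cell import monitor, read_camera, calibration, env gives the robot as it stands.
- The arm moves only by the tool move_arm, never from a script. Its argument "motion" is a list of rows, each an object with "grip": the closure, from -1 (fully open) to 1 (shut); "linear": the shift along the tool's x, y, z scaled (see below), a list of three; "roll": the turn about the tool's z scaled (see below). In form: [{"grip": grip, "linear": [tx, ty, tz], "roll": roll}, ...]. A call has 1 to 10 rows; each row shifts and turns the commanded pose from where the row before left it, along the tool's axes as they then stand; what a row does not reach is not made up. The controller multiplies each number of a shift by 500 mm and each number of a turn by 90 degrees. A row lasts 1/12 s, in which the tool goes at most 41.7 mm and 7.16 degrees, less where a joint would pass 70% of its speed; a pose out of reach is approached as far as the arm can. A call with a number of a shift or a turn outside -1 to 1 is refused whole. A call with a gripper value outside its range is refused whole. The fingers move at their own pace and stop on an object; the grip force is fixed at half the most. Time passes only in rows, so rows that do not move let the fingers close. It gives the time, the measured TCP pose, the force and the opening at its end, in the units of the state.
- monitor.sense(): the state, without advancing time (a new reading comes with each control period).
- read_camera(name): name is "scene" or "top"; returns the picture (480x640x3 uint8, blue, green, red); there is no depth.
- calibration(name): a dict with "K" (3x3 intrinsics, pixels), "R" (3x3) and "t" (3): a world point X has camera coordinates R X + t. Camera axes: x right, y down, z forward; pixel columns grow to the right and rows downward; lengths in mm; the calibration is good to about 2 mm. A picture is of the moment at which its call begins. calibration takes no time and is no camera call.
- env.job_done(): hands the job in, once; it reports no verdict.
The state is a dict: "time_s": time; "joints": joint angles; "joint_velocities": joint speeds; "joint_torque": joint torques, N m; "tool_pos": TCP position; "orientation": TCP orientation; "contact_force": force on the tool from outside, world axes, zero at the start; "wrist_torque": the same for the moment, N m; "gripper_width": finger opening in mm.
Only numpy, scipy, OpenCV 4.12 (cv2) and the standard library are available. Lean on these libraries where they do the work, as an engineer would, in place of code of your own. Each camera call takes 0.05 s, during which the arm holds its last target.

## Working session

There is one attempt and no reset: what is moved stays moved. The work goes in short steps, Python scripts to look and compute and a tool call to move; the robot and the scene stay as the last step left them, time stands still between calls to the robot, and variables do not carry over. Pictures are saved under pics/ and viewed, and the job is handed in when it is done.

Besides the shell and the picture viewer there is one more tool, called after ">>>" by a JSON object that holds its "name" and its "arguments", one argument or row to a line. move_arm: Moves the arm, as the interface text tells. Shifts and turns lie within -1 to 1; 1 stands for 500 mm of shift or 90 degrees of turn. Its arguments: {"type":"object","properties":{"motion":{"type":"array"}},"required":["motion"]}

```bash
ls; mkdir -p pics; python3 - <<'E'
from cell import monitor, read_camera, calibration, env
import cv2
for n in("scene","top"):
    cv2.imwrite(f"pics/{n}0.png",read_camera(n)); c=calibration(n); print(n,c)
print(monitor.sense())
E
```

```text
pics
scene {'K': array([[479.80800619,   0.        , 313.06763271],
       [  0.        , 479.80800619, 237.85964277],
       [  0.        ,   0.        ,   1.        ]]), 'R': array([[ 0.73233558, -0.68063697,  0.02044279],
       [-0.48652825, -0.54401551, -0.68362079],
       [ 0.47641878,  0.49069384, -0.72955103]]), 't': array([-366.32993775,  348.59878739,  585.99677034])}
top {'K': array([[436.68656926,   0.        , 324.72824661],
       [  0.        , 436.68656926, 233.99689384],
       [  0.        ,   0.        ,   1.        ]]), 'R': array([[-0.00386031, -0.99998446, -0.00402143],
       [-0.99025032,  0.00438265, -0.13923038],
       [ 0.13924584,  0.00344475, -0.99025185]]), 't': array([ 59.95509045, 575.79866051, 829.06699844])}
{'time_s': 0.1, 'joints': array([ 1.10642812e+00,  3.51131814e-01,  1.65238537e+00, -1.23966582e-05,
        1.13909240e+00, -8.46390888e-02]), 'joint_velocities': array([-0.00014518, -0.00079648, -0.00202113, -0.00019935,  0.00039372,
        0.00041416]), 'joint_torque': array([ 1.03298291e-03, -4.98034322e+01, -2.85700357e+01,  7.00420677e-02,
        2.39555212e-02, -2.15707064e-05]), 'tool_pos': array([203.72312012, 510.53386181, 218.17333493]), 'orientation': array([[ 3.70663846e-01,  9.28766986e-01, -4.45376627e-04],
       [ 9.28766539e-01, -3.70664106e-01, -9.14291252e-04],
       [-1.01424866e-03, -7.47561966e-05, -9.99999483e-01]]), 'contact_force': array([-0.77437257, -0.67320768, -0.15676655]), 'wrist_torque': array([0.03315381, 0.02059687, 0.03283074]), 'gripper_width': 93.04930857030861}
```

View pics/scene0.png

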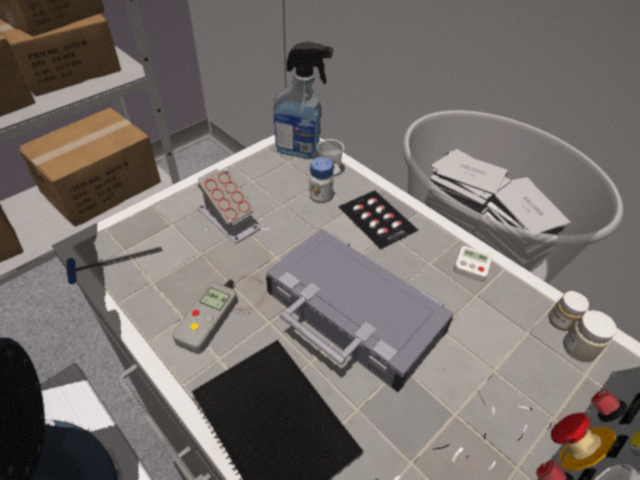

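View pics/top0.png

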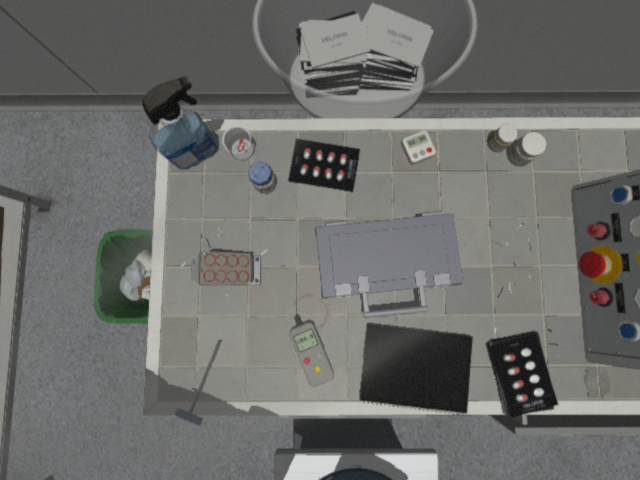

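```bash
cat > h.py <<'E'
import numpy as np, cv2
from cell import monitor, read_camera, calibration, env
def ray(n,u,v):
    c=calibration(n);K,R,t=(np.array(c[k]) for k in("K","R","t"))
    return -R.T@t, R.T@np.linalg.inv(K)@np.array([u,v,1.])
def onz(n,u,v,z):
    o,d=ray(n,u,v); return o+d*(z-o[2])/d[2]
def proj(n,X):
    c=calibration(n);K,R,t=(np.array(c[k]) for k in("K","R","t"))
    p=K@(R@np.array(X,float)+t); return p[:2]/p[2]
def tri(a,b):
    A=[];y=[]
    for n,u,v in(a,b):
        o,d=ray(n,u,v);d/=np.linalg.norm(d);P=np.eye(3)-np.outer(d,d);A.append(P);y.append(P@o)
    return np.linalg.lstsq(np.vstack(A),np.hstack(y),rcond=None)[0]
E
python3 - <<'E'
import cv2,numpy as np
t=cv2.imread("pics/top0.png"); s=cv2.imread("pics/scene0.png")
cv2.imwrite("pics/tc.png",cv2.resize(t[200:330,300:480],None,fx=4,fy=4,interpolation=cv2.INTER_CUBIC))
cv2.imwrite("pics/td.png",cv2.resize(t[235:300,180:280],None,fx=8,fy=8,interpolation=cv2.INTER_CUBIC))
cv2.imwrite("pics/sc.png",cv2.resize(s[220:390,255:460],None,fx=3.5,fy=3.5,interpolation=cv2.INTER_CUBIC))
cv2.imwrite("pics/sd.png",cv2.resize(s[160:245,190:280],None,fx=7,fy=7,interpolation=cv2.INTER_CUBIC))
E
```

```text
(no output)
```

View pics/tc.png

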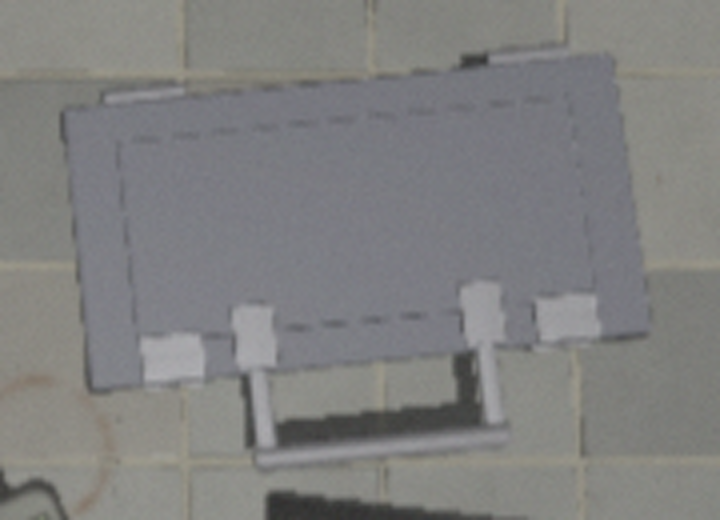

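View pics/td.png

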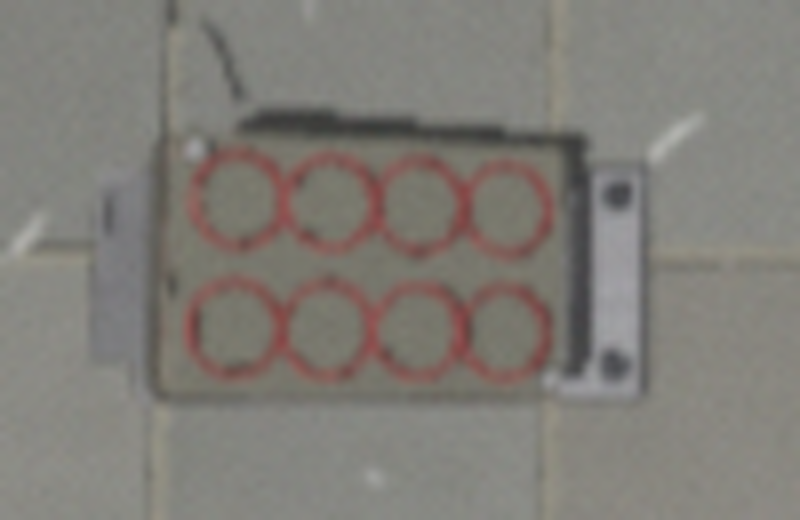

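View pics/sc.png

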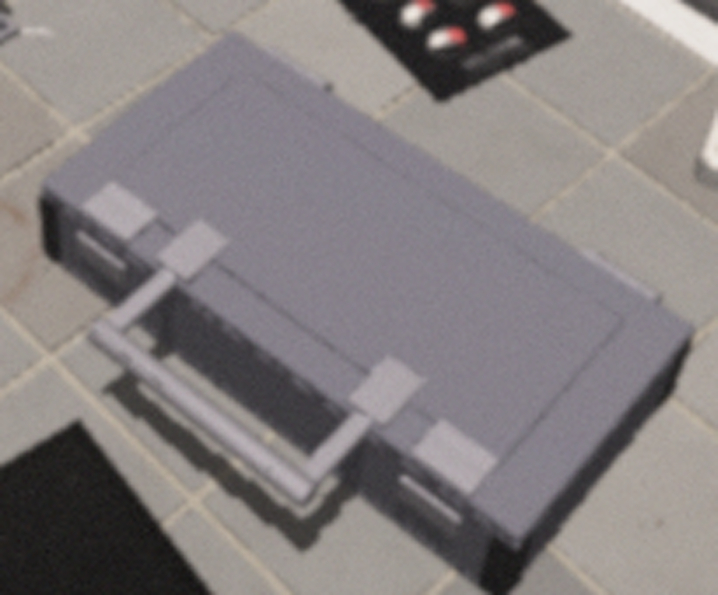

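View pics/sd.png

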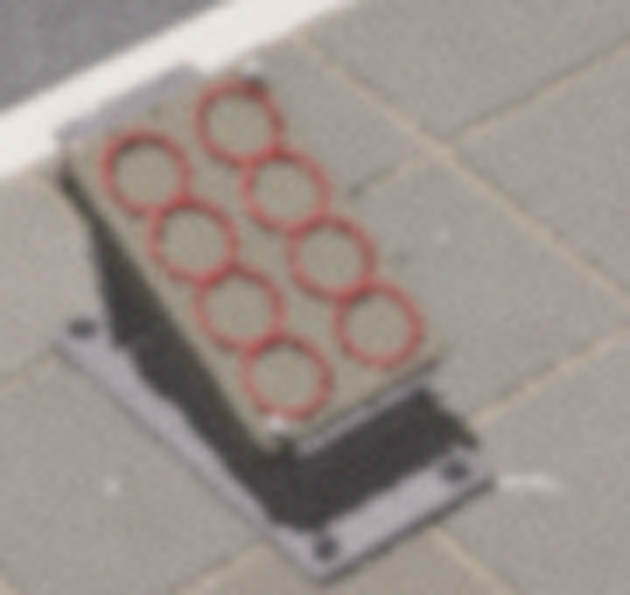

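```bash
cat > m1.py <<'E'
from h import *
def cv(p,f,o): return [((x+.5)/f-.5+o[0],(y+.5)/f-.5+o[1]) for x,y in p]
T=cv([(64,112),(612,56),(650,333),(92,390)],4,(300,200))   # L-far, R-far, R-near, L-near
S=cv([(232,33),(690,328),(515,540),(43,190)],3.5,(255,220))
for n,P in(("top",T),("scene",S)):
    Q=np.array([onz(n,u,v,57) for u,v in P]);print(n,Q.round(1).tolist(),"mid",Q.mean(0).round(1))
    yl=(Q[0]-Q[1])[:2]+(Q[3]-Q[2])[:2]; yw=(Q[0]-Q[3]+Q[1]-Q[2])[:2]
    print("yaw",np.arctan2(-yl[0],yl[1]),np.arctan2(yw[1],yw[0]),np.linalg.norm(yl)/2,np.linalg.norm(yw)/2)
B=np.array([onz("top",*p,54) for p in cv([(262,460),(505,435)],4,(300,200))])
print("bar top",B,B.mean(0))
B=np.array([onz("scene",*p,54) for p in cv([(97,333),(305,491)],3.5,(255,220))])
print("bar scene",B,B.mean(0))
rt=cv([(239,200),(332,203),(421,205),(507,208),(237,328),(329,330),(418,331),(503,331)],8,(180,235))
rs=cv([(239,122),(285,190),(331,257),(378,324),(145,173),(193,243),(240,307),(287,375)],7,(190,160))
P=np.array([tri(("top",*a),("scene",*b)) for a,b in zip(rt,rs)])
print(P.round(1)); c=P.mean(0)
ex=P[[0,4]].mean(0)-P[[3,7]].mean(0)
A=np.linalg.svd(P-c)[2]
ey=P[4:].mean(0)-P[:4].mean(0)
n=A[2]*np.sign(A[2][2]);print("c",c,"ex",ex/np.linalg.norm(ex),"ey",ey,"n",n,"tilt",np.arccos(n[2]),"yaw of x",np.arctan2(ex[1],ex[0]))
print("die centre",c-8*n)
o=proj("top",[0,0,0]);print(o)
E
python3 m1.py
```

```text
top [[586.4, 75.3, 57.0], [613.0, -193.7, 57.0], [477.8, -205.9, 57.0], [451.7, 62.0, 57.0]] mid [532.2 -65.6  57. ]
yaw 0.09775176636668544 0.09406638428079858 269.75899929176006 135.5330750809151
scene [[586.4, 73.7, 57.0], [612.2, -192.8, 57.0], [476.3, -206.1, 57.0], [449.5, 58.4, 57.0]] mid [531.1 -66.7  57. ]
yaw 0.0986498459152462 0.10475694212990846 266.78926590900227 137.13647608963976
bar top [[ 418.32986407  -19.00796395   54.        ]
 [ 429.66337299 -135.31803076   54.        ]] [423.99661853 -77.16299736  54.        ]
bar scene [[ 417.74073088  -17.82973572   54.        ]
 [ 430.84270643 -133.38752151   54.        ]] [424.29171866 -75.60862862  54.        ]
[[521.8 272.7  89.2]
 [521.9 254.   77.2]
 [522.2 235.5  65.3]
 [522.4 217.1  53.4]
 [491.8 272.7  88.3]
 [492.  254.2  75.7]
 [492.1 235.3  65.6]
 [492.6 217.4  53.3]]
c [507.10989433 244.86305917  71.00149139] ex [-0.01135084  0.8433374   0.53726455] ey [-29.93803846   0.07257567  -0.54725787] n [-0.01672249 -0.53466992  0.84489552] tilt 0.564426513531805 yaw of x 1.5842549387368121
die centre [507.24367422 249.14041856  64.24232727]
[356.30782076 537.281842  ]
```

>>> {"name": "move_arm", "arguments": {
  "motion": [
    {"grip": 0.42, "linear": [0, 0, 0], "roll": 0.0695},
    {"grip": 0.42, "linear": [0, 0, 0], "roll": 0.0695},
    {"grip": 0.42, "linear": [0, 0, 0], "roll": 0.0695},
    {"grip": 0.42, "linear": [0, 0, 0], "roll": 0.0695},
    {"grip": 0.42, "linear": [0, 0, 0], "roll": 0.0695},
    {"grip": 0.42, "linear": [0, 0, 0], "roll": 0.0695},
    {"grip": 0.42, "linear": [0, 0, 0], "roll": 0.0695},
    {"grip": 0.42, "linear": [0, 0, 0], "roll": 0.0695},
    {"grip": 0.42, "linear": [0, 0, 0], "roll": 0.0695},
    {"grip": 0.42, "linear": [0, 0, 0], "roll": 0.0695}
  ]
}}

```text
time_s: 0.93
tool_pos: [203.8, 510.6, 218.3]
orientation: [[0.996, 0.094, -0.0], [0.094, -0.996, -0.001], [-0.0, 0.001, -1.0]]
contact_force: [0.1, -0.3, 0.3]
gripper_width: 31.1
```

```bash
cat >> h.py <<'E'
def delta(target):
    s=monitor.sense();O=np.array(s["orientation"]);p=np.array(s["tool_pos"])
    d=O.T@(np.array(target,float)-p)
    print("t",round(s["time_s"],2),"pos",p.round(1),"yaw",round(np.arctan2(O[1,0],O[0,0]),4),"zt",O[:,2].round(3),"w",round(s["gripper_width"],1),"F",np.round(s["contact_force"],1),"q",np.round(s["joints"],2))
    print("tool delta mm",d.round(1),"units",(d/500).round(4)); return d
E
python3 -c "
from h import *
delta([424,-76.5,150])"
```

```text
t 0.93 pos [203.8 510.6 218.3] yaw 0.0939 zt [-0.    -0.001 -1.   ] w 31.1 F [ 0.1 -0.3  0.3] q [ 1.11  0.35  1.65 -0.    1.14  1.01]
tool delta mm [164.2 605.1  68.6] units [0.3284 1.2103 0.1372]
```

>>> {"name": "move_arm", "arguments": {
  "motion": [
    {"grip": 0.42, "linear": [0.0164, 0.0605, 0], "roll": 0},
    {"grip": 0.42, "linear": [0.0164, 0.0605, 0], "roll": 0},
    {"grip": 0.42, "linear": [0.0164, 0.0605, 0], "roll": 0},
    {"grip": 0.42, "linear": [0.0164, 0.0605, 0], "roll": 0},
    {"grip": 0.42, "linear": [0.0164, 0.0605, 0], "roll": 0},
    {"grip": 0.42, "linear": [0.0164, 0.0605, 0], "roll": 0},
    {"grip": 0.42, "linear": [0.0164, 0.0605, 0], "roll": 0},
    {"grip": 0.42, "linear": [0.0164, 0.0605, 0], "roll": 0},
    {"grip": 0.42, "linear": [0.0164, 0.0605, 0], "roll": 0},
    {"grip": 0.42, "linear": [0.0164, 0.0605, 0], "roll": 0}
  ]
}}

```text
time_s: 1.77
tool_pos: [315.5, 216.5, 218.6]
orientation: [[0.995, 0.099, -0.0], [0.099, -0.995, -0.0], [-0.0, 0.0, -1.0]]
contact_force: [0.5, 0.7, 1.1]
gripper_width: 26.9
```

>>> {"name": "move_arm", "arguments": {
  "motion": [
    {"grip": 0.42, "linear": [0.0164, 0.0605, 0.0137], "roll": 0},
    {"grip": 0.42, "linear": [0.0164, 0.0605, 0.0137], "roll": 0},
    {"grip": 0.42, "linear": [0.0164, 0.0605, 0.0137], "roll": 0},
    {"grip": 0.42, "linear": [0.0164, 0.0605, 0.0137], "roll": 0},
    {"grip": 0.42, "linear": [0.0164, 0.0605, 0.0137], "roll": 0},
    {"grip": 0.42, "linear": [0.0164, 0.0605, 0.0137], "roll": 0},
    {"grip": 0.42, "linear": [0.0164, 0.0605, 0.0137], "roll": 0},
    {"grip": 0.42, "linear": [0.0164, 0.0605, 0.0137], "roll": 0},
    {"grip": 0.42, "linear": [0.0164, 0.0605, 0.0137], "roll": 0},
    {"grip": 0.42, "linear": [0.0164, 0.0605, 0.0137], "roll": 0}
  ]
}}

```text
time_s: 2.6
tool_pos: [427.1, -76.6, 149.7]
orientation: [[0.995, 0.099, -0.0], [0.099, -0.995, 0.0], [-0.0, -0.0, -1.0]]
contact_force: [-0.3, 1.8, -0.1]
gripper_width: 26.9
```

```bash
python3 -c "
from h import *
delta([424,-76.5,38])"
```

```text
t 2.6 pos [427.1 -76.6 149.7] yaw 0.099 zt [-0.  0. -1.] w 26.9 F [-0.3  1.8 -0.1] q [-0.28  0.24  2.01  0.    0.9  -0.38]
tool delta mm [ -3.1  -0.4 111.7] units [-0.0062 -0.0007  0.2233]
```

>>> {"name": "move_arm", "arguments": {
  "motion": [
    {"grip": 0.42, "linear": [-0.0062, 0, 0.0], "roll": 0},
    {"grip": 0.42, "linear": [0, 0, 0.028], "roll": 0},
    {"grip": 0.42, "linear": [0, 0, 0.028], "roll": 0},
    {"grip": 0.42, "linear": [0, 0, 0.028], "roll": 0},
    {"grip": 0.42, "linear": [0, 0, 0.028], "roll": 0}
  ]
}}

```text
time_s: 3.02
tool_pos: [423.6, -75.0, 93.5]
orientation: [[0.995, 0.099, -0.0], [0.099, -0.995, 0.0], [-0.0, -0.0, -1.0]]
contact_force: [-0.4, -0.8, 0.5]
gripper_width: 27.4
```

```bash
python3 -c "
from h import *
delta([424,-76.5,36])
t=read_camera('top'); s=read_camera('scene')
a=cv2.resize(s[220:390,255:460],None,fx=1.9,fy=1.9);b=cv2.resize(t[200:330,300:480],None,fx=2.2,fy=2.2)
H=max(a.shape[0],b.shape[0]);p=lambda i:np.pad(i,((0,H-i.shape[0]),(0,0),(0,0)))
cv2.imwrite('pics/pre.png',np.hstack([p(a),p(b)]))"
```

```text
t 3.02 pos [423.6 -75.   93.5] yaw 0.0992 zt [-0.  0. -1.] w 27.4 F [-0.4 -0.8  0.5] q [-0.28  0.33  2.06  0.    0.75 -0.38]
tool delta mm [ 0.2  1.5 57.5] units [0.0005 0.0031 0.115 ]
```

View pics/pre.png

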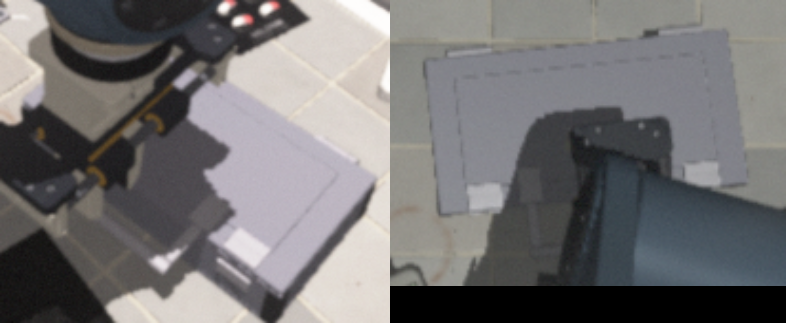

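>>> {"name": "move_arm", "arguments": {
  "motion": [
    {"grip": 0.42, "linear": [0, 0, 0.029], "roll": 0},
    {"grip": 0.42, "linear": [0, 0, 0.029], "roll": 0},
    {"grip": 0.42, "linear": [0, 0, 0.029], "roll": 0},
    {"grip": 0.42, "linear": [0, 0, 0.028], "roll": 0},
    {"grip": 0.42, "linear": [0, 0, 0], "roll": 0}
  ]
}}

```text
time_s: 3.53
tool_pos: [423.1, -74.8, 35.6]
orientation: [[0.995, 0.099, -0.003], [0.099, -0.995, 0.001], [-0.002, -0.001, -1.0]]
contact_force: [0.3, 0.2, 0.5]
gripper_width: 26.9
```

>>> {"name": "move_arm", "arguments": {
  "motion": [
    {"grip": 1, "linear": [0, 0, 0], "roll": 0},
    {"grip": 1, "linear": [0, 0, 0], "roll": 0},
    {"grip": 1, "linear": [0, 0, 0], "roll": 0},
    {"grip": 1, "linear": [0, 0, 0], "roll": 0},
    {"grip": 1, "linear": [0, 0, 0], "roll": 0}
  ]
}}

```text
time_s: 3.95
tool_pos: [423.8, -75.4, 37.5]
orientation: [[0.995, 0.099, -0.0], [0.099, -0.995, -0.0], [-0.0, 0.0, -1.0]]
contact_force: [-4.5, -1.6, 6.5]
gripper_width: 10.8
```

```bash
python3 -c "
from h import *
delta([424,-76.5,36])
# lid arc, dtheta steps; tool x=case x, tool z=down
r=178.03; 
th=np.linspace(0,1.90,31); th0=np.arctan2(3,178)
X=-r*np.cos(th+th0);Z=r*np.sin(th+th0)
for a,x,z in zip(th[1:],np.diff(X)/500,-np.diff(Z)/500): print(round(a,2),round(x,4),round(z,4))
print(X[-1]-X[0],Z[-1]-Z[0])"
```

```text
t 3.95 pos [423.8 -75.4  37.5] yaw 0.0996 zt [-0. -0. -1.] w 10.8 F [-4.5 -1.6  6.5] q [-0.28  0.45  2.09 -0.    0.61 -0.38]
tool delta mm [0.1 1.1 1.5] units [0.0002 0.0023 0.0031]
0.06 0.0011 -0.0225
0.13 0.0025 -0.0224
0.19 0.0039 -0.0222
0.25 0.0053 -0.0219
0.32 0.0067 -0.0215
0.38 0.0081 -0.0211
0.44 0.0094 -0.0205
0.51 0.0106 -0.0199
0.57 0.0119 -0.0192
0.63 0.0131 -0.0184
0.7 0.0142 -0.0175
0.76 0.0153 -0.0166
0.82 0.0163 -0.0156
0.89 0.0173 -0.0145
0.95 0.0181 -0.0134
1.01 0.019 -0.0122
1.08 0.0197 -0.011
1.14 0.0203 -0.0097
1.2 0.0209 -0.0084
1.27 0.0214 -0.0071
1.33 0.0218 -0.0057
1.39 0.0221 -0.0043
1.46 0.0224 -0.0029
1.52 0.0225 -0.0015
1.58 0.0225 -0.0001
1.65 0.0225 0.0014
1.71 0.0224 0.0028
1.77 0.0222 0.0042
1.84 0.0218 0.0056
1.9 0.0214 0.007
238.3907646726331 164.47590838439885
```

>>> {"name": "move_arm", "arguments": {
  "motion": [
    {"grip": 1, "linear": [0.0011, 0, -0.0225], "roll": 0},
    {"grip": 1, "linear": [0.0025, 0, -0.0224], "roll": 0},
    {"grip": 1, "linear": [0.0039, 0, -0.0222], "roll": 0},
    {"grip": 1, "linear": [0.0053, 0, -0.0219], "roll": 0},
    {"grip": 1, "linear": [0.0067, 0, -0.0215], "roll": 0}
  ]
}}

```text
time_s: 4.37
tool_pos: [432.9, -74.4, 92.9]
orientation: [[0.995, 0.099, -0.001], [0.099, -0.995, -0.0], [-0.001, 0.0, -1.0]]
contact_force: [-1.9, -2.6, -2.2]
gripper_width: 11.1
```

```bash
python3 -c "
from h import *
delta([424,-76.5,36])
s=read_camera('scene')
cv2.imwrite('pics/l1.png',s)"
```

```text
t 4.37 pos [432.9 -74.4  92.9] yaw 0.0996 zt [-0.001 -0.    -1.   ] w 11.1 F [-1.9 -2.6 -2.2] q [-0.28  0.35  2.04 -0.    0.76 -0.37]
tool delta mm [-9.   1.2 56.9] units [-0.018   0.0023  0.1137]
```

View pics/l1.png

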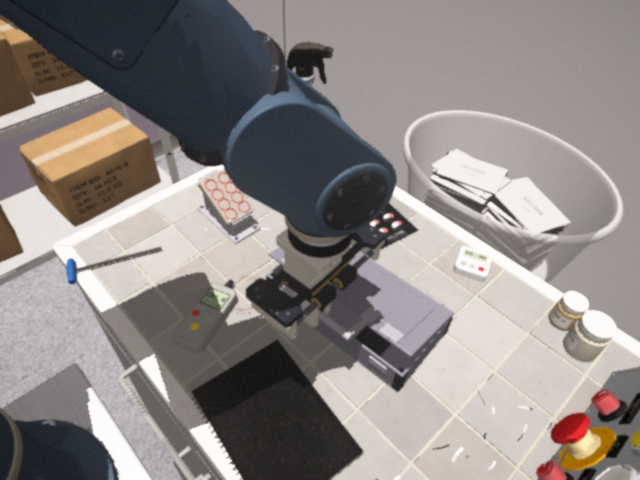

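The lid is lifting with the gripper (edge raised at about (410,330)). Continue along the arc.

>>> {"name": "move_arm", "arguments": {
  "motion": [
    {"grip": 1, "linear": [0.0081, 0, -0.0211], "roll": 0},
    {"grip": 1, "linear": [0.0094, 0, -0.0205], "roll": 0},
    {"grip": 1, "linear": [0.0106, 0, -0.0199], "roll": 0},
    {"grip": 1, "linear": [0.0119, 0, -0.0192], "roll": 0},
    {"grip": 1, "linear": [0.0131, 0, -0.0184], "roll": 0},
    {"grip": 1, "linear": [0.0142, 0, -0.0175], "roll": 0},
    {"grip": 1, "linear": [0.0153, 0, -0.0166], "roll": 0},
    {"grip": 1, "linear": [0.0163, 0, -0.0156], "roll": 0},
    {"grip": 1, "linear": [0.0173, 0, -0.0145], "roll": 0}
  ]
}}

```text
time_s: 5.17
tool_pos: [487.9, -69.0, 175.2]
orientation: [[0.995, 0.1, -0.009], [0.1, -0.995, -0.001], [-0.009, 0.0, -1.0]]
contact_force: [-26.3, -5.9, 27.1]
gripper_width: 11.0
```

>>> {"name": "move_arm", "arguments": {
  "motion": [
    {"grip": 1, "linear": [0.0181, 0, -0.0134], "roll": 0},
    {"grip": 1, "linear": [0.019, 0, -0.0122], "roll": 0},
    {"grip": 1, "linear": [0.0197, 0, -0.011], "roll": 0},
    {"grip": 1, "linear": [0.0203, 0, -0.0097], "roll": 0},
    {"grip": 1, "linear": [0.0209, 0, -0.0084], "roll": 0},
    {"grip": 1, "linear": [0.0214, 0, -0.0071], "roll": 0},
    {"grip": 1, "linear": [0.0218, 0, -0.0057], "roll": 0},
    {"grip": 1, "linear": [0.0221, 0, -0.0043], "roll": 0},
    {"grip": 1, "linear": [0.0224, 0, -0.0029], "roll": 0},
    {"grip": 1, "linear": [0.0225, 0, -0.0015], "roll": 0}
  ]
}}

```text
time_s: 6.0
tool_pos: [595.3, -58.5, 212.9]
orientation: [[0.995, 0.099, 0.0], [0.099, -0.995, -0.001], [0.0, 0.001, -1.0]]
contact_force: [-2.8, -3.1, 4.4]
gripper_width: 11.2
```

```bash
python3 -c "
from h import *
delta([424,-76.5,36])
s=read_camera('scene')
cv2.imwrite('pics/l2.png',s)"
```

```text
t 6.0 pos [595.3 -58.5 212.9] yaw 0.0993 zt [ 0.    -0.001 -1.   ] w 11.2 F [-2.8 -3.1  4.4] q [-0.18  0.44  1.53 -0.    1.17 -0.27]
tool delta mm [-172.2    0.7  176.9] units [-0.3445  0.0015  0.3538]
```

View pics/l2.png

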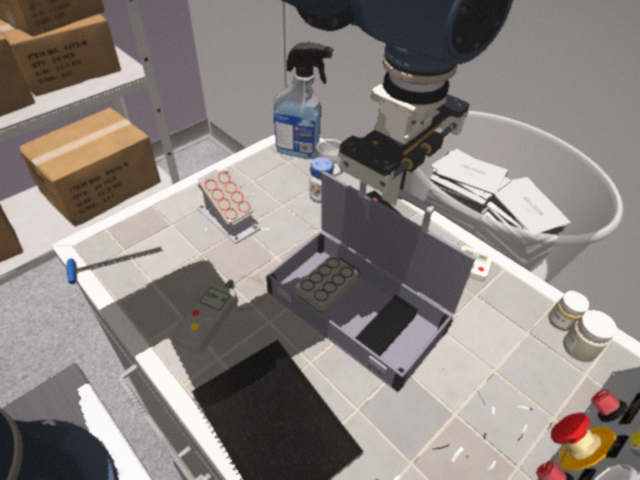

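>>> {"name": "move_arm", "arguments": {
  "motion": [
    {"grip": 1, "linear": [0.0225, 0, -0.0001], "roll": 0},
    {"grip": 1, "linear": [0.0225, 0, 0.0014], "roll": 0},
    {"grip": 1, "linear": [0.0224, 0, 0.0028], "roll": 0},
    {"grip": 1, "linear": [0.0222, 0, 0.0042], "roll": 0},
    {"grip": 1, "linear": [0.0218, 0, 0.0056], "roll": 0},
    {"grip": 1, "linear": [0.01, 0, 0.0035], "roll": 0},
    {"grip": 1, "linear": [0, 0, 0], "roll": 0}
  ]
}}

```text
time_s: 6.63
tool_pos: [656.3, -52.6, 203.6]
orientation: [[0.995, 0.099, 0.002], [0.099, -0.995, -0.001], [0.002, 0.001, -1.0]]
contact_force: [2.2, -4.0, 4.3]
gripper_width: 11.4
```

>>> {"name": "move_arm", "arguments": {
  "motion": [
    {"grip": 0.2, "linear": [0, 0, 0], "roll": 0},
    {"grip": 0.2, "linear": [0, 0, 0], "roll": 0},
    {"grip": 0.2, "linear": [0, 0, 0], "roll": 0},
    {"grip": 0.2, "linear": [0, 0, 0], "roll": 0},
    {"grip": 0.2, "linear": [0, 0, 0], "roll": 0}
  ]
}}

```text
time_s: 7.05
tool_pos: [655.1, -52.0, 202.9]
orientation: [[0.995, 0.099, -0.0], [0.099, -0.995, 0.0], [-0.0, -0.0, -1.0]]
contact_force: [-0.1, 0.5, -0.8]
gripper_width: 36.3
```

>>> {"name": "move_arm", "arguments": {
  "motion": [
    {"grip": 0.2, "linear": [0, 0, -0.02], "roll": 0},
    {"grip": 0.2, "linear": [0, 0, -0.03], "roll": 0},
    {"grip": 0.2, "linear": [0, 0, -0.03], "roll": 0},
    {"grip": 0.2, "linear": [0, 0, -0.03], "roll": 0},
    {"grip": 0.2, "linear": [0, 0, -0.03], "roll": 0}
  ]
}}

```text
time_s: 7.47
tool_pos: [655.4, -52.1, 274.5]
orientation: [[0.995, 0.099, 0.0], [0.099, -0.995, 0.0], [0.0, 0.0, -1.0]]
contact_force: [-0.5, 0.4, -0.4]
gripper_width: 37.3
```

```bash
python3 -c "
from h import *
delta([507,249,180])
s=read_camera('scene')
cv2.imwrite('pics/l3.png',s)"
```

```text
t 7.47 pos [655.4 -52.1 274.5] yaw 0.0994 zt [ 0.  0. -1.] w 37.3 F [-0.5  0.4 -0.4] q [-0.15  0.51  1.28  0.    1.36 -0.25]
tool delta mm [-117.8 -314.4   94.5] units [-0.2356 -0.6287  0.189 ]
```

View pics/l3.png

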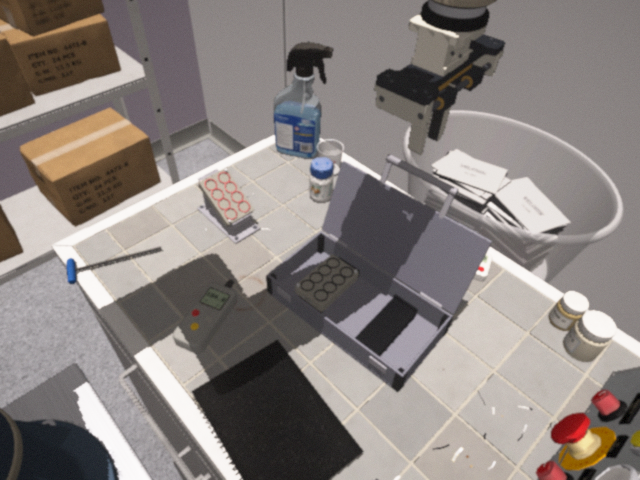

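>>> {"name": "move_arm", "arguments": {
  "motion": [
    {"grip": -1, "linear": [-0.0236, -0.0629, 0], "roll": 0},
    {"grip": -1, "linear": [-0.0236, -0.0629, 0], "roll": 0},
    {"grip": -1, "linear": [-0.0236, -0.0629, 0], "roll": 0},
    {"grip": -1, "linear": [-0.0236, -0.0629, 0], "roll": 0},
    {"grip": -1, "linear": [-0.0236, -0.0629, 0], "roll": 0},
    {"grip": -1, "linear": [-0.0236, -0.0629, 0], "roll": 0},
    {"grip": -1, "linear": [-0.0236, -0.0629, 0], "roll": 0},
    {"grip": -1, "linear": [-0.0236, -0.0629, 0], "roll": 0},
    {"grip": -1, "linear": [-0.0236, -0.0629, 0], "roll": 0},
    {"grip": -1, "linear": [-0.0236, -0.0629, 0], "roll": 0.055}
  ]
}}

```text
time_s: 8.35
tool_pos: [505.8, 250.4, 273.2]
orientation: [[1.0, 0.014, 0.0], [0.014, -1.0, 0.0], [0.0, -0.0, -1.0]]
contact_force: [-0.6, 0.8, 0.5]
gripper_width: 92.6
```

```bash
python3 -c "
from h import *
delta([507.2,249,120])"
```

```text
t 8.35 pos [505.8 250.4 273.2] yaw 0.014 zt [ 0.  0. -1.] w 92.6 F [-0.6  0.8  0.5] q [0.38 0.33 1.55 0.   1.27 0.36]
tool delta mm [  1.3   1.4 153.2] units [0.0026 0.0028 0.3064]
```

>>> {"name": "move_arm", "arguments": {
  "motion": [
    {"grip": -1, "linear": [0.0026, 0.0028, 0.06], "roll": 0},
    {"grip": -1, "linear": [0, 0, 0.06], "roll": 0},
    {"grip": -1, "linear": [0, 0, 0.06], "roll": 0},
    {"grip": -1, "linear": [0, 0, 0.06], "roll": 0},
    {"grip": -1, "linear": [0, 0, 0.05], "roll": 0},
    {"grip": -1, "linear": [0, 0, 0], "roll": 0}
  ]
}}

```text
time_s: 8.85
tool_pos: [505.7, 246.7, 123.6]
orientation: [[1.0, 0.013, -0.007], [0.013, -1.0, -0.003], [-0.007, 0.003, -1.0]]
contact_force: [-0.2, -1.1, -1.8]
gripper_width: 93.2
```

```bash
python3 -c "
from h import *
delta([507.2,249,46])
s=read_camera('scene')
cv2.imwrite('pics/g1.png',cv2.resize(s[80:330,120:400],None,fx=2.5,fy=2.4))"
```

```text
t 8.85 pos [505.7 246.7 123.6] yaw 0.0129 zt [-0.007 -0.003 -1.   ] w 93.2 F [-0.2 -1.1 -1.8] q [0.37 0.49 1.7  0.   0.96 0.36]
tool delta mm [ 2.  -2.4 77.6] units [ 0.0041 -0.0049  0.1552]
```

View pics/g1.png

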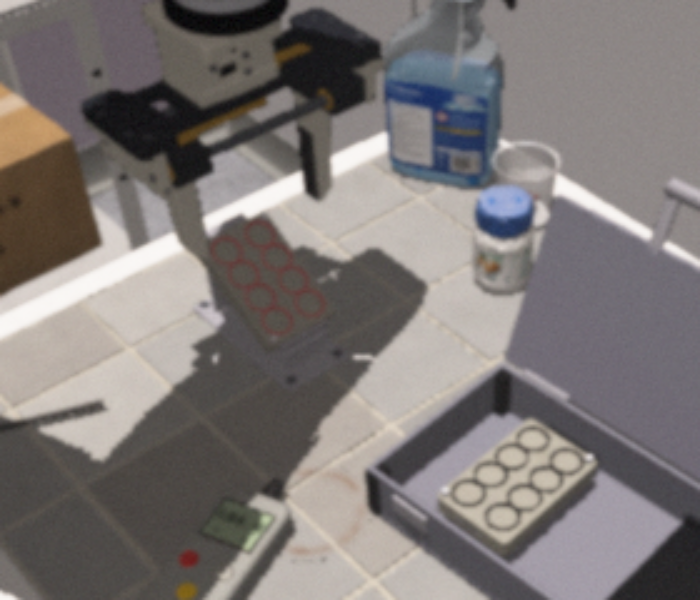

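>>> {"name": "move_arm", "arguments": {
  "motion": [
    {"grip": -1, "linear": [0, 0, 0.03], "roll": 0},
    {"grip": -1, "linear": [0, 0, 0.03], "roll": 0},
    {"grip": -1, "linear": [0, 0, 0.03], "roll": 0},
    {"grip": -1, "linear": [0, 0, 0.025], "roll": 0},
    {"grip": -1, "linear": [0, 0, 0.02], "roll": 0},
    {"grip": -1, "linear": [0, 0, 0.01], "roll": 0},
    {"grip": -1, "linear": [0, 0, 0], "roll": 0},
    {"grip": -1, "linear": [0, 0, 0], "roll": 0}
  ]
}}

```text
time_s: 9.57
tool_pos: [508.5, 247.8, 56.0]
orientation: [[1.0, 0.013, 0.0], [0.013, -1.0, 0.0], [0.0, -0.0, -1.0]]
contact_force: [0.4, -0.4, -0.0]
gripper_width: 92.7
```

```bash
python3 -c "
from h import *
delta([507.2,249,46])"
```

```text
t 9.57 pos [508.5 247.8  56. ] yaw 0.0129 zt [ 0.  0. -1.] w 92.7 F [ 0.4 -0.4 -0. ] q [0.37 0.59 1.73 0.   0.82 0.36]
tool delta mm [-1.3 -1.2 10. ] units [-0.0026 -0.0024  0.0199]
```

>>> {"name": "move_arm", "arguments": {
  "motion": [
    {"grip": -1, "linear": [-0.0026, -0.0024, 0.01], "roll": 0},
    {"grip": -1, "linear": [0, 0, 0.01], "roll": 0},
    {"grip": -1, "linear": [0, 0, 0], "roll": 0},
    {"grip": 0.2, "linear": [0, 0, 0], "roll": 0},
    {"grip": 0.6, "linear": [0, 0, 0], "roll": 0},
    {"grip": 1, "linear": [0, 0, 0], "roll": 0},
    {"grip": 1, "linear": [0, 0, 0], "roll": 0},
    {"grip": 1, "linear": [0, 0, 0], "roll": 0},
    {"grip": 1, "linear": [0, 0, 0], "roll": 0}
  ]
}}

```text
time_s: 10.32
tool_pos: [506.9, 248.9, 45.6]
orientation: [[1.0, 0.013, 0.0], [0.013, -1.0, 0.0], [0.0, -0.0, -1.0]]
contact_force: [0.0, 0.3, 1.0]
gripper_width: 61.7
```

```bash
python3 -c "
from h import *
delta([507.2,249,46])
s=read_camera('scene')
cv2.imwrite('pics/g2.png',cv2.resize(s[80:330,120:400],None,fx=2.5,fy=2.4))"
```

```text
t 10.32 pos [506.9 248.9  45.6] yaw 0.0128 zt [ 0.  0. -1.] w 61.7 F [0.  0.3 1. ] q [0.37 0.61 1.74 0.   0.8  0.36]
tool delta mm [ 0.3 -0.1 -0.4] units [ 0.0006 -0.0003 -0.0009]
```

View pics/g2.png

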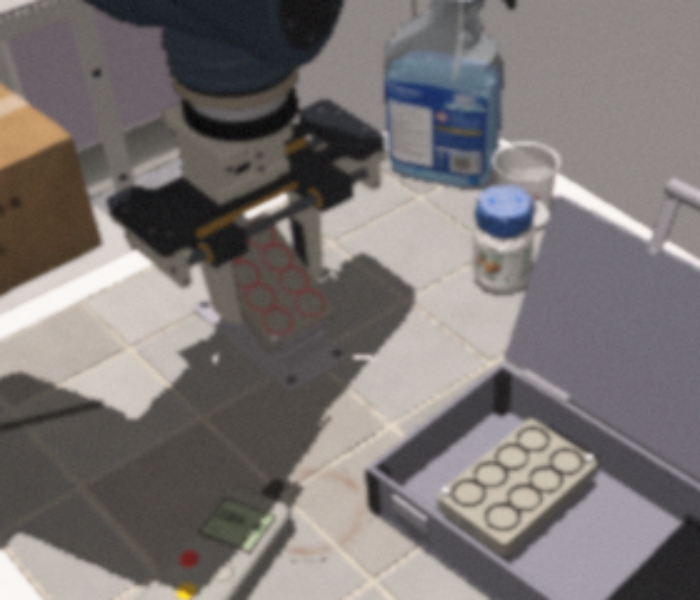

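>>> {"name": "move_arm", "arguments": {
  "motion": [
    {"grip": 1, "linear": [0, 0, -0.01], "roll": 0},
    {"grip": 1, "linear": [0, 0, -0.02], "roll": 0},
    {"grip": 1, "linear": [0, 0, -0.03], "roll": 0},
    {"grip": 1, "linear": [0, 0, -0.04], "roll": 0},
    {"grip": 1, "linear": [0, 0, -0.04], "roll": 0},
    {"grip": 1, "linear": [0, 0, -0.04], "roll": 0},
    {"grip": 1, "linear": [0, 0, -0.04], "roll": 0},
    {"grip": 1, "linear": [0, 0, -0.02], "roll": 0},
    {"grip": 1, "linear": [0, 0, 0], "roll": 0}
  ]
}}

```text
time_s: 11.12
tool_pos: [507.8, 249.2, 168.0]
orientation: [[1.0, 0.013, 0.004], [0.013, -1.0, 0.001], [0.004, -0.001, -1.0]]
contact_force: [-0.0, 0.2, -1.0]
gripper_width: 61.5
```

```bash
python3 -c "
from h import *
delta([507.2,249,46])
s=read_camera('scene');t=read_camera('top')
cv2.imwrite('pics/g3.png',cv2.resize(s[80:330,120:400],None,fx=2.5,fy=2.4))
cv2.imwrite('pics/t3.png',cv2.resize(t[180:320,300:500],None,fx=4,fy=4,interpolation=cv2.INTER_CUBIC))"
```

```text
t 11.12 pos [507.8 249.2 168. ] yaw 0.013 zt [ 0.004  0.001 -1.   ] w 61.5 F [-0.   0.2 -1. ] q [ 0.37  0.43  1.66 -0.    1.04  0.36]
tool delta mm [ -1.1   0.4 122. ] units [-0.0022  0.0008  0.244 ]
```

View pics/g3.png

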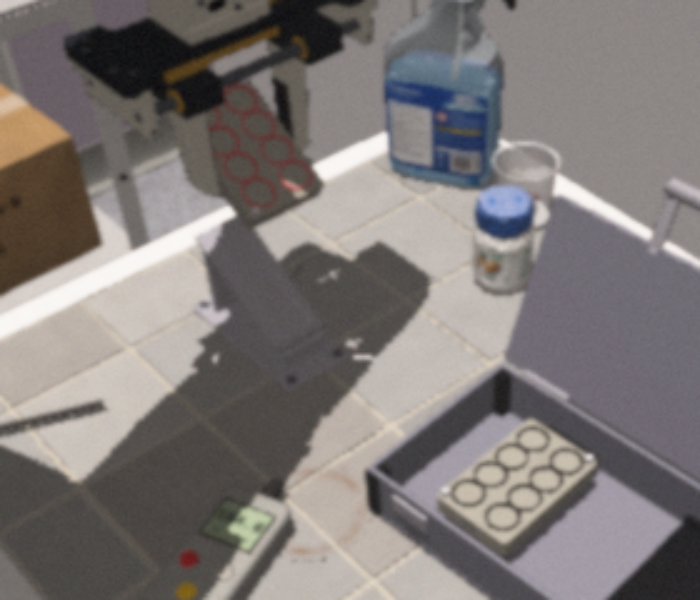

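View pics/t3.png

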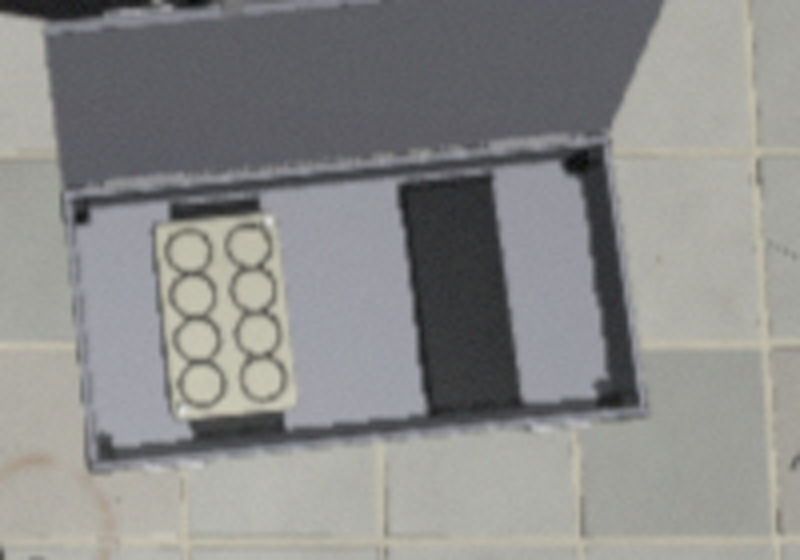

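```bash
python3 -c "
from h import *
P=[(400,183),(493,178),(520,403),(428,413)]
Q=np.array([onz('top',(x+.5)/4-.5+300,(y+.5)/4-.5+180,23) for x,y in P]);print(Q.round(1),Q.mean(0))
w=Q[0]+Q[1]-Q[2]-Q[3];print(np.arctan2(w[1],w[0]),np.linalg.norm(w)/2)
R=[(189,249),(194,296),(197,340),(202,383),(249,245),(254,291),(258,335),(264,379)]
C=np.array([onz('top',(x+.5)/4-.5+300,(y+.5)/4-.5+180,36) for x,y in R]);d=C[[0,4]].mean(0)-C[[3,7]].mean(0);print('die2',C.mean(0),np.arctan2(d[1],d[0]))
"
```

```text
[[ 595.5  -94.9   23. ]
 [ 597.9 -142.3   23. ]
 [ 483.9 -151.7   23. ]
 [ 479.1 -105.6   23. ]] [ 539.12104725 -123.63809244   23.        ]
0.08760357198400812 115.63881027674461
die2 [527.7408859   -4.48378254  36.        ] 0.09008572330134185
```

>>> {"name": "move_arm", "arguments": {
  "motion": [
    {"grip": 1, "linear": [0.0024, 0.025, 0], "roll": 0},
    {"grip": 1, "linear": [0.0024, 0.05, 0], "roll": 0},
    {"grip": 1, "linear": [0.0024, 0.06, 0], "roll": 0},
    {"grip": 1, "linear": [0.0024, 0.06, 0], "roll": 0},
    {"grip": 1, "linear": [0.0024, 0.06, 0], "roll": 0},
    {"grip": 1, "linear": [0.0024, 0.06, 0], "roll": 0},
    {"grip": 1, "linear": [0.0024, 0.06, 0], "roll": 0},
    {"grip": 1, "linear": [0.0024, 0.06, 0], "roll": 0},
    {"grip": 1, "linear": [0.0024, 0.06, 0], "roll": 0},
    {"grip": 1, "linear": [0.0024, 0.06, 0], "roll": 0}
  ]
}}

```text
time_s: 12.05
tool_pos: [521.4, -30.5, 164.2]
orientation: [[1.0, 0.013, -0.002], [0.013, -1.0, 0.0], [-0.002, -0.0, -1.0]]
contact_force: [-0.4, 0.2, -2.0]
gripper_width: 61.9
```

>>> {"name": "move_arm", "arguments": {
  "motion": [
    {"grip": 1, "linear": [0.0024, 0.06, 0], "roll": 0},
    {"grip": 1, "linear": [0.0024, 0.06, 0], "roll": 0},
    {"grip": 1, "linear": [0, 0.05, 0], "roll": 0},
    {"grip": 1, "linear": [0, 0.025, 0], "roll": 0},
    {"grip": 1, "linear": [0, 0, 0], "roll": 0.03},
    {"grip": 1, "linear": [0, 0, 0], "roll": 0.05},
    {"grip": 1, "linear": [0, 0, 0], "roll": 0.07},
    {"grip": 1, "linear": [0, 0, 0], "roll": 0.07},
    {"grip": 1, "linear": [0, 0, 0], "roll": 0.07},
    {"grip": 1, "linear": [0, 0, 0], "roll": 0.07}
  ]
}}

```text
time_s: 12.88
tool_pos: [525.4, -125.8, 164.4]
orientation: [[0.848, -0.529, -0.002], [-0.529, -0.848, 0.001], [-0.002, 0.0, -1.0]]
contact_force: [-0.3, -0.7, -0.9]
gripper_width: 61.9
```

>>> {"name": "move_arm", "arguments": {
  "motion": [
    {"grip": 1, "linear": [0, 0, 0], "roll": 0.07},
    {"grip": 1, "linear": [0, 0, 0], "roll": 0.07},
    {"grip": 1, "linear": [0, 0, 0], "roll": 0.07},
    {"grip": 1, "linear": [0, 0, 0], "roll": 0.07},
    {"grip": 1, "linear": [0, 0, 0], "roll": 0.07},
    {"grip": 1, "linear": [0, 0, 0], "roll": 0.07},
    {"grip": 1, "linear": [0, 0, 0], "roll": 0.07},
    {"grip": 1, "linear": [0, 0, 0], "roll": 0.06},
    {"grip": 1, "linear": [0, 0, 0], "roll": 0.036},
    {"grip": 1, "linear": [0, 0, 0], "roll": 0}
  ]
}}

```text
time_s: 13.72
tool_pos: [525.4, -125.8, 164.5]
orientation: [[0.095, -0.995, -0.002], [-0.995, -0.095, 0.001], [-0.001, 0.002, -1.0]]
contact_force: [0.1, -0.2, -2.3]
gripper_width: 61.7
```

```bash
python3 -c "
from h import *
delta([526.8,-125.9,60])
s=read_camera('scene');t=read_camera('top')
cv2.imwrite('pics/p1.png',cv2.resize(s[100:400,240:560],None,fx=2.4,fy=2))
cv2.imwrite('pics/p1t.png',cv2.resize(t[180:320,300:500],None,fx=4,fy=4,interpolation=cv2.INTER_CUBIC))"
```

```text
t 13.72 pos [ 525.4 -125.8  164.5] yaw -1.4756 zt [-0.002  0.001 -1.   ] w 61.7 F [ 0.1 -0.2 -2.3] q [-0.32  0.4   1.73  0.    1.02  1.15]
tool delta mm [  0.3  -1.6 104.5] units [ 0.0006 -0.0031  0.2089]
```

View pics/p1.png

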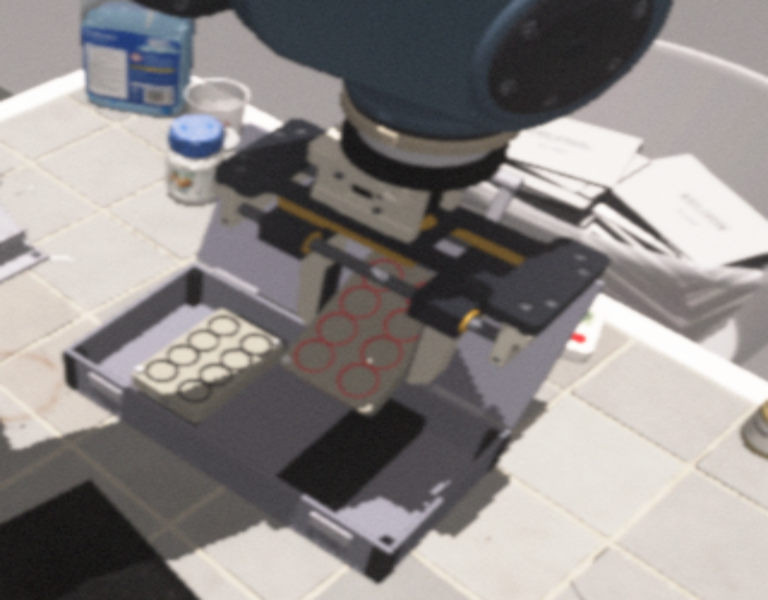

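View pics/p1t.png

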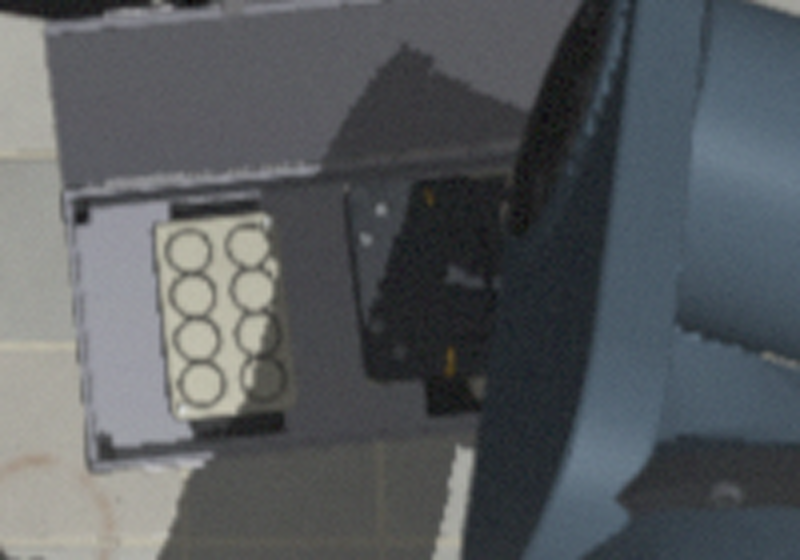

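>>> {"name": "move_arm", "arguments": {
  "motion": [
    {"grip": 1, "linear": [0, -0.0031, 0.015], "roll": 0},
    {"grip": 1, "linear": [0, 0, 0.025], "roll": 0},
    {"grip": 1, "linear": [0, 0, 0.03], "roll": 0},
    {"grip": 1, "linear": [0, 0, 0.03], "roll": 0},
    {"grip": 1, "linear": [0, 0, 0.03], "roll": 0},
    {"grip": 1, "linear": [0, 0, 0.03], "roll": 0},
    {"grip": 1, "linear": [0, 0, 0.025], "roll": 0},
    {"grip": 1, "linear": [0, 0, 0.016], "roll": 0},
    {"grip": 1, "linear": [0, 0, 0.008], "roll": 0},
    {"grip": 1, "linear": [0, 0, 0], "roll": 0}
  ]
}}

```text
time_s: 14.65
tool_pos: [527.2, -125.6, 60.1]
orientation: [[0.098, -0.995, -0.001], [-0.995, -0.098, 0.0], [-0.001, 0.001, -1.0]]
contact_force: [-0.4, -0.6, -2.3]
gripper_width: 61.4
```

```bash
python3 -c "
from h import *
delta([526.8,-125.9,38])
s=read_camera('scene')
cv2.imwrite('pics/p2.png',cv2.resize(s[180:400,300:500],None,fx=4,fy=2.7))
"
```

```text
t 14.65 pos [ 527.2 -125.6   60.1] yaw -1.4725 zt [-0.001  0.    -1.   ] w 61.4 F [-0.4 -0.6 -2.3] q [-0.32  0.55  1.79 -0.    0.8   1.15]
tool delta mm [ 0.2  0.4 22.1] units [0.0005 0.0009 0.0441]
```

View pics/p2.png

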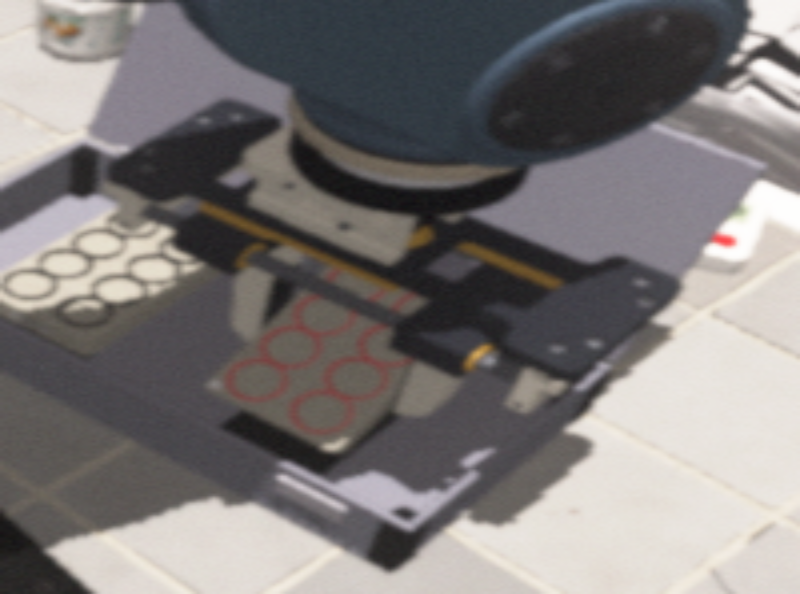

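>>> {"name": "move_arm", "arguments": {
  "motion": [
    {"grip": 1, "linear": [0, 0, 0.01], "roll": 0},
    {"grip": 1, "linear": [0, 0, 0.012], "roll": 0},
    {"grip": 1, "linear": [0, 0, 0.01], "roll": 0},
    {"grip": 1, "linear": [0, 0, 0.008], "roll": 0},
    {"grip": 1, "linear": [0, 0, 0.004], "roll": 0},
    {"grip": 1, "linear": [0, 0, 0], "roll": 0}
  ]
}}

```text
time_s: 15.2
tool_pos: [527.4, -125.7, 38.4]
orientation: [[0.098, -0.995, -0.001], [-0.995, -0.098, 0.0], [-0.0, 0.001, -1.0]]
contact_force: [0.4, -0.5, -2.7]
gripper_width: 61.6
```

```bash
python3 -c "
from h import *
delta([526.8,-125.9,34])
al=np.linspace(.55,0,11); x=49*np.cos(al)-8*np.sin(al); z=49*np.sin(al)+8*np.cos(al)
for a,b,c in zip(al[1:],np.diff(x),np.diff(z)): print(round(a,3),'tool y',round(-b/500,4),'z',round(-c/500,4))
print(x[-1]-x[0],z[-1]-z[0])
"
```

```text
t 15.2 pos [ 527.4 -125.7   38.4] yaw -1.4731 zt [-0.001  0.    -1.   ] w 61.6 F [ 0.4 -0.5 -2.7] q [-0.32  0.59  1.8  -0.    0.75  1.15]
tool delta mm [0.1 0.6 4.4] units [0.0003 0.0012 0.0088]
0.495 tool y -0.0035 z 0.0042
0.44 tool y -0.0032 z 0.0044
0.385 tool y -0.003 z 0.0046
0.33 tool y -0.0027 z 0.0047
0.275 tool y -0.0024 z 0.0049
0.22 tool y -0.0022 z 0.005
0.165 tool y -0.0019 z 0.0051
0.11 tool y -0.0016 z 0.0052
0.055 tool y -0.0013 z 0.0053
0.0 tool y -0.001 z 0.0054
11.4077962505295 -24.431870394078345
```

Down to first contact (expected near z≈34), then half the rotation arc.

>>> {"name": "move_arm", "arguments": {
  "motion": [
    {"grip": 1, "linear": [0, 0, 0.004], "roll": 0},
    {"grip": 1, "linear": [0, 0, 0.004], "roll": 0},
    {"grip": 1, "linear": [0, 0, 0.002], "roll": 0},
    {"grip": 1, "linear": [0, 0, 0], "roll": 0}
  ]
}}

```text
time_s: 15.53
tool_pos: [529.1, -125.8, 34.9]
orientation: [[0.097, -0.995, 0.003], [-0.995, -0.097, -0.0], [0.001, -0.003, -1.0]]
contact_force: [3.1, 3.5, 5.5]
gripper_width: 61.8
```

>>> {"name": "move_arm", "arguments": {
  "motion": [
    {"grip": 1, "linear": [0, -0.0035, 0.0042], "roll": 0},
    {"grip": 1, "linear": [0, -0.0032, 0.0044], "roll": 0},
    {"grip": 1, "linear": [0, -0.003, 0.0046], "roll": 0},
    {"grip": 1, "linear": [0, -0.0027, 0.0047], "roll": 0},
    {"grip": 1, "linear": [0, 0, 0], "roll": 0}
  ]
}}

```text
time_s: 15.95
tool_pos: [535.0, -125.2, 25.5]
orientation: [[0.097, -0.995, 0.002], [-0.995, -0.097, -0.0], [0.001, -0.002, -1.0]]
contact_force: [3.6, 2.6, 4.1]
gripper_width: 61.4
```

```bash
python3 -c "
from h import *
delta([538.2,-124.8,9.5])
s=read_camera('scene')
cv2.imwrite('pics/p3.png',cv2.resize(s[180:400,300:500],None,fx=4,fy=2.7))
"
```

```text
t 15.95 pos [ 535.  -125.2   25.5] yaw -1.4732 zt [ 0.002 -0.    -1.   ] w 61.4 F [3.6 2.6 4.1] q [-0.31  0.62  1.79  0.    0.73  1.16]
tool delta mm [-0.1 -3.2 16. ] units [-0.0001 -0.0064  0.0321]
```

View pics/p3.png

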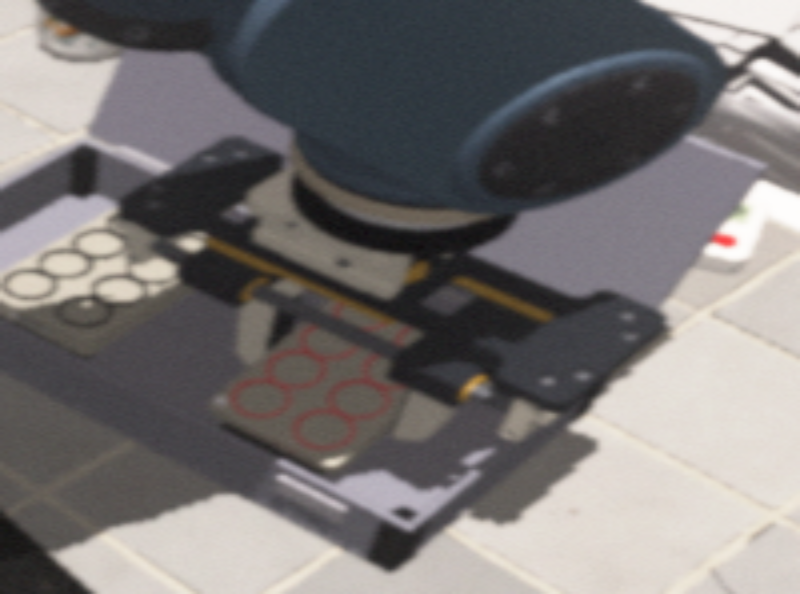

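>>> {"name": "move_arm", "arguments": {
  "motion": [
    {"grip": 1, "linear": [0, -0.002, 0.0049], "roll": 0},
    {"grip": 1, "linear": [0, -0.0015, 0.005], "roll": 0},
    {"grip": 1, "linear": [0, -0.0015, 0.0051], "roll": 0},
    {"grip": 1, "linear": [0, -0.001, 0.0052], "roll": 0},
    {"grip": 1, "linear": [0, 0, 0], "roll": 0}
  ]
}}

```text
time_s: 16.42
tool_pos: [537.4, -125.1, 15.1]
orientation: [[0.098, -0.995, 0.001], [-0.995, -0.098, -0.0], [0.001, -0.001, -1.0]]
contact_force: [4.0, 1.0, 3.6]
gripper_width: 61.6
```

```bash
python3 -c "
from h import *
delta([538.2,-124.8,9.5])
s=read_camera('scene')
cv2.imwrite('pics/p4.png',cv2.resize(s[180:400,300:500],None,fx=4,fy=2.7))
"
```

```text
t 16.42 pos [ 537.4 -125.1   15.1] yaw -1.4729 zt [ 0.001 -0.    -1.   ] w 61.6 F [4.  1.  3.6] q [-0.31  0.64  1.78 -0.    0.72  1.16]
tool delta mm [-0.2 -0.8  5.6] units [-0.0004 -0.0015  0.0111]
```

View pics/p4.png

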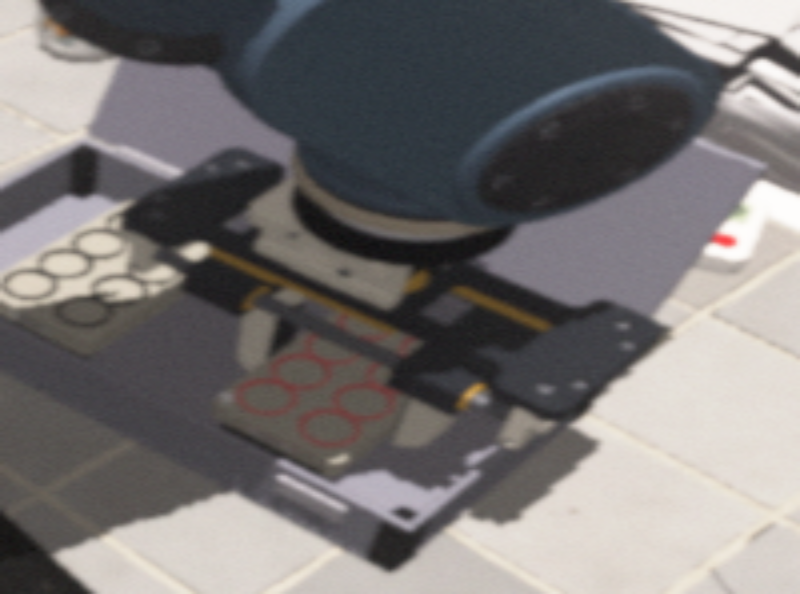

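>>> {"name": "move_arm", "arguments": {
  "motion": [
    {"grip": 1, "linear": [0, -0.0015, 0.004], "roll": 0},
    {"grip": 1, "linear": [0, 0, 0.004], "roll": 0},
    {"grip": 1, "linear": [0, 0, 0.002], "roll": 0},
    {"grip": 1, "linear": [0, 0, 0], "roll": 0},
    {"grip": 1, "linear": [0, 0, 0], "roll": 0}
  ]
}}

```text
time_s: 16.88
tool_pos: [538.0, -125.0, 11.7]
orientation: [[0.098, -0.995, 0.001], [-0.995, -0.098, -0.0], [0.001, -0.001, -1.0]]
contact_force: [-4.3, 3.3, 27.9]
gripper_width: 61.8
```

```bash
python3 -c "
from h import *
delta([538.2,-124.8,9.5])
"
```

```text
t 16.88 pos [ 538.  -125.    11.7] yaw -1.473 zt [ 0.001 -0.    -1.   ] w 61.8 F [-4.3  3.3 27.9] q [-0.31  0.65  1.78 -0.    0.71  1.16]
tool delta mm [-0.2 -0.2  2.2] units [-0.0003 -0.0004  0.0043]
```

>>> {"name": "move_arm", "arguments": {
  "motion": [
    {"grip": 1, "linear": [0, 0, -0.001], "roll": 0},
    {"grip": -0.45, "linear": [0, 0, 0], "roll": 0},
    {"grip": -0.55, "linear": [0, 0, 0], "roll": 0},
    {"grip": -0.65, "linear": [0, 0, 0], "roll": 0},
    {"grip": -0.75, "linear": [0, 0, 0], "roll": 0},
    {"grip": -0.75, "linear": [0, 0, 0], "roll": 0},
    {"grip": -0.75, "linear": [0, 0, 0], "roll": 0}
  ]
}}

```text
time_s: 17.47
tool_pos: [537.3, -124.8, 10.1]
orientation: [[0.098, -0.995, -0.001], [-0.995, -0.098, 0.0], [-0.0, 0.001, -1.0]]
contact_force: [-0.3, 0.7, 0.2]
gripper_width: 81.3
```

```bash
python3 -c "
from h import *
delta([538.2,-124.8,9.5])
s=read_camera('scene')
cv2.imwrite('pics/p5.png',cv2.resize(s[180:400,300:500],None,fx=4,fy=2.7))
"
```

```text
t 17.47 pos [ 537.3 -124.8   10.1] yaw -1.4731 zt [-0.001  0.    -1.   ] w 81.3 F [-0.3  0.7  0.2] q [-0.31  0.65  1.78 -0.    0.71  1.16]
tool delta mm [ 0.1 -0.8  0.6] units [ 0.0002 -0.0017  0.0013]
```

View pics/p5.png

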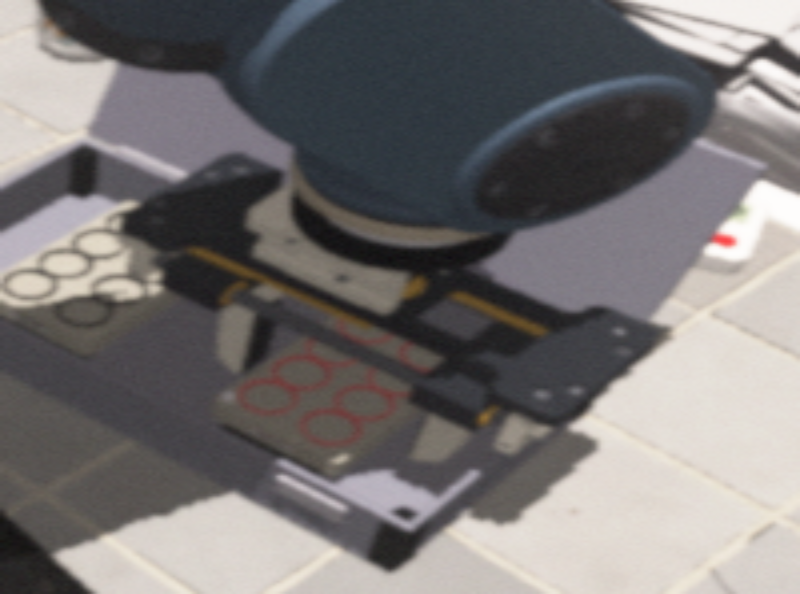

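Released, no contact force. Raise straight up, then back off towards the robot and left for a clear view.

>>> {"name": "move_arm", "arguments": {
  "motion": [
    {"grip": -0.75, "linear": [0, 0, -0.01], "roll": 0},
    {"grip": -0.75, "linear": [0, 0, -0.02], "roll": 0},
    {"grip": -0.75, "linear": [0, 0, -0.04], "roll": 0},
    {"grip": -0.75, "linear": [0, 0, -0.06], "roll": 0},
    {"grip": -0.75, "linear": [0, 0, -0.06], "roll": 0},
    {"grip": -0.75, "linear": [0, 0, -0.06], "roll": 0},
    {"grip": -0.75, "linear": [0, 0, -0.06], "roll": 0},
    {"grip": -0.75, "linear": [0, 0, -0.06], "roll": 0},
    {"grip": -0.75, "linear": [0, 0, -0.06], "roll": 0},
    {"grip": -0.75, "linear": [0, 0, -0.04], "roll": 0}
  ]
}}

```text
time_s: 18.35
tool_pos: [537.9, -124.9, 249.5]
orientation: [[0.098, -0.995, 0.004], [-0.995, -0.098, -0.001], [0.002, -0.003, -1.0]]
contact_force: [-1.1, 0.4, 0.7]
gripper_width: 81.5
```

>>> {"name": "move_arm", "arguments": {
  "motion": [
    {"grip": -0.75, "linear": [-0.04, 0.04, 0], "roll": 0},
    {"grip": -0.75, "linear": [-0.06, 0.04, 0], "roll": 0},
    {"grip": -0.75, "linear": [-0.06, 0.03, 0], "roll": 0},
    {"grip": -0.75, "linear": [-0.06, 0.03, 0], "roll": 0},
    {"grip": -0.75, "linear": [-0.06, 0.03, 0], "roll": 0},
    {"grip": -0.75, "linear": [-0.06, 0.03, 0], "roll": 0},
    {"grip": -0.75, "linear": [-0.06, 0.03, 0], "roll": 0},
    {"grip": -0.75, "linear": [-0.06, 0.03, 0], "roll": 0},
    {"grip": -0.75, "linear": [-0.06, 0.02, 0], "roll": 0},
    {"grip": -0.75, "linear": [-0.06, 0, 0], "roll": 0}
  ]
}}

```text
time_s: 19.18
tool_pos: [367.9, 151.2, 246.4]
orientation: [[0.098, -0.995, 0.001], [-0.995, -0.098, 0.0], [-0.0, -0.001, -1.0]]
contact_force: [1.5, -0.5, 0.6]
gripper_width: 81.7
```

```bash
python3 -c "
from h import *
delta([538.2,-124.8,9.5])
s=read_camera('scene');t=read_camera('top')
cv2.imwrite('pics/f1.png',cv2.resize(s[140:400,250:500],None,fx=3,fy=2.3))
cv2.imwrite('pics/s1.png',s)
cv2.imwrite('pics/f1t.png',cv2.resize(t[180:320,300:500],None,fx=4,fy=4,interpolation=cv2.INTER_CUBIC))"
```

```text
t 19.18 pos [367.9 151.2 246.4] yaw -1.4731 zt [ 0.001  0.    -1.   ] w 81.7 F [ 1.5 -0.5  0.6] q [ 0.27  0.03  1.98 -0.    1.13  1.75]
tool delta mm [ 291.3 -142.4  237. ] units [ 0.5826 -0.2847  0.474 ]
```

View pics/f1.png

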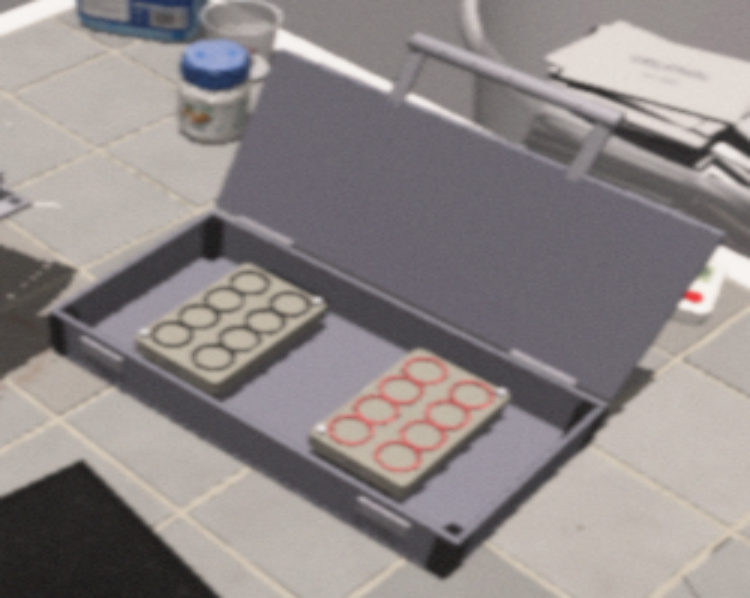

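View pics/f1t.png

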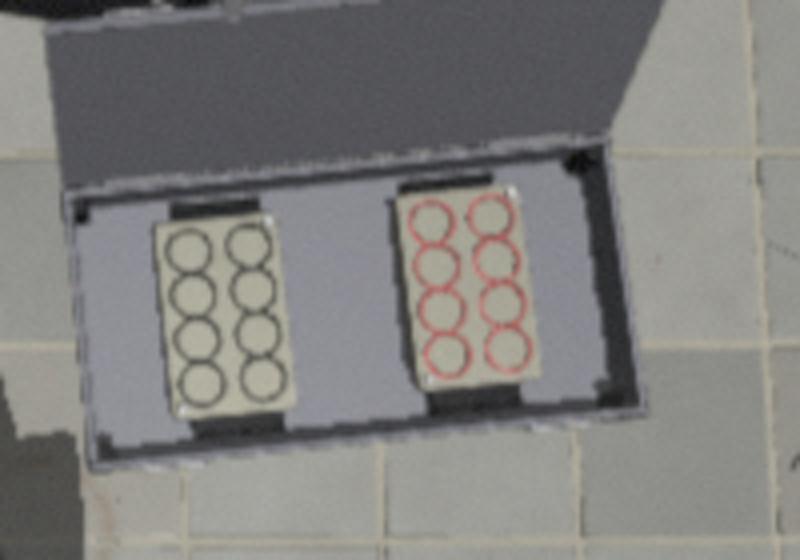

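```bash
cat > m2.py <<'E'
from h import *
import sys
# views: top rings (4x crop), scene rings (fx=3, fy=2.3 crop at 250,140); rows far->near, left col then right col
def T(p):return [((x+.5)/4-.5+300,(y+.5)/4-.5+180) for x,y in p]
def S(p):return [((x+.5)/3-.5+250,(y+.5)/2.3-.5+140) for x,y in p]
D={"die1":([(431,222),(437,265),(441,309),(446,354),(490,216),(497,260),(502,304),(508,349)],
           [(427,370),(402,390),(378,409),(351,430),(474,396),(448,416),(424,434),(399,457)]),
   "die2":([(189,249),(194,296),(197,340),(202,383),(249,245),(254,291),(258,335),(264,379)],
           [(250,283),(225,299),(199,315),(173,333),(291,304),(267,320),(240,337),(213,356)])}
yaw=.097;ex=np.array([np.cos(yaw),np.sin(yaw),0]);ey=np.array([-ex[1],ex[0],0]);c0=np.array([531.7,-66.1,0])
for k,(a,b) in D.items():
    P=np.array([tri(("top",*p),("scene",*q)) for p,q in zip(T(a),S(b))])
    c=P.mean(0);n=np.linalg.svd(P-c)[2][2];n*=np.sign(n[2])
    d=P[[0,4]].mean(0)-P[[3,7]].mean(0)
    print(k,"ring mid",c.round(1),"case xy",round((c-c0)@ex,1),round((c-c0)@ey,1),"tilt",round(np.arccos(n[2]),3),"slope x",round(np.arctan2(d[2],np.hypot(d[0],d[1])),3),"yaw",round(np.arctan2(d[1],d[0]),3))
    print(P[:,2].round(1))
E
python3 m2.py
```

```text
die1 ring mid [ 542.2 -125.5   37. ] case xy 4.7 -60.1 tilt 0.018 slope x 0.003 yaw 0.087
[38.2 37.3 37.2 36.5 35.5 36.3 38.5 36.9]
die2 ring mid [527.5  -4.3  39.3] case xy 1.8 61.9 tilt 0.041 slope x -0.029 yaw 0.089
[37.2 39.4 39.8 38.9 37.9 40.2 40.6 40.2]
```

```bash
python3 -c "
from h import *
ex=np.array([.9953,.0969,0]);h=np.array([531.7,-66.1,51])+69*ex
for th in(1.8,1.85,1.92):
    a=th+.017;b=h+178*(-np.cos(a)*ex+np.sin(a)*np.array([0,0,1]))
    ey=np.array([-.0969,.9953,0])
    for n in('scene',):
        q=[proj(n,b+s*61*ey) for s in(1,-1)]
        print(th,[((u-250+.5)*3,(v-140+.5)*2.3) for u,v in q])
print(monitor.sense()['contact_force'])"
```

```text
1.8 [(np.float64(390.9568993315744), np.float64(48.42701187023972)), (np.float64(601.550095742532), np.float64(132.7632298544593))]
1.85 [(np.float64(400.2933265552492), np.float64(45.46670730750609)), (np.float64(609.7060751807078), np.float64(128.7999145815981))]
1.92 [(np.float64(412.6679178113855), np.float64(42.405716347420515)), (np.float64(620.2877549368978), np.float64(124.40171252357786))]
[-0.9732451  -0.65413652 -0.24131846]
```

The bar ends sit at (415,40) and (620,118) in the crop, which matches a lid angle of 1.92 rad (stop). Handing in.

```bash
python3 -c "
from h import *
print(env.job_done())"
```

```text
the job is handed in; nothing more can be done
None
```

The lid is open on its stop, the die is lying flat on the empty right-hand bed, and the job was handed in at about 19 s. The hand-in reports no verdict, so the checks below are my own.

I lifted the lid by its bar along the hinge arc at about 0.8 rad/s and released it at the stop. The die was gripped by its sides on the sloping rest. I set its low edge down on the bed first, turned it flat in the grip, and let go with the arm well clear.

**Last checks, from both cameras:**
- **Lid:** it stands at about 1.92 rad, judged by where the two bar ends appear in the scene view.
- **Die position:** it is ring side up and 3 to 5 mm toward the hinge from the bed's middle (limit 12 mm). Across the bed it is within about 2 mm.
- **Die angle:** it is level within about 0.02 rad and square within about 0.01 rad.
- **Other items:** the stored die measured within 0.3 mm of its position before placing. The bottle looks untouched but I did not measure it.
- **Gripper:** there was no contact force at the end.

**Disagreements:**
- **Ring heights:** they came out 1 mm (placed die) and 3 mm (stored die) above nominal, which I put down to calibration and reading error.
- **Forces:** the wrist briefly read about 38 N (limit 120 N) during the lid swing. It read 28 N when the die seated, about 2 mm higher than I had estimated.

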